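# Unlock the cash box in the sideboard drawer and hold the key turned

### The arm

A 7-joint arm with a two-finger parallel gripper is mounted at the origin on the work surface. World frame = base frame: x ahead of the robot, y to its left, z up, the work surface at z = 0. Lengths are in mm, angles in rad, forces in N, time in s.
With the tool pointing down it reaches from about 425 to 975 mm from the base axis. Payload 16.7 kg.
Tool frame: the origin (TCP) lies on the centre line of the jaws, within the pads' length; the fingertips stand manip.tip_reach ahead of it and the grasp point (between the pads) lies 2 mm behind it (manip.tip_reach is the distance from the TCP to the fingertips, in mm); z points along the fingers, y is the line along which they close (so a half turn about z gives the same grasp; the last joint's range is limited). The gripper opens to 85 mm and grips with 20 to 120 N. Pads are 22 mm wide; open, the fingers measure 114 mm over their backs; the gripper's body (76 mm by 85 mm) begins 54 mm behind the grasp point. The pads swing forward as they close: fully open they stand 13 mm farther back than shut.
Start: joints at [0.974, 0.426, 0.074, 1.606, -0.034, 1.111, -0.067], TCP at [292.229, -608.424, 248.302] pointing down, gripper open.
Joint ranges: [-2.85, 2.85], [-0.5, 2.14], [-1.23, 1.37], [0.21, 2.46], [-1.02, 4.16], [0.16, 2.05], [-2.73, 2.73]. Speed limits (rad/s): [1.89, 1.89, 2.39, 2.39, 3.01, 3.01, 3.01].

### API

Orientations are given as [roll, pitch, yaw] about the fixed x, y, z axes, in that order (R = Rz(yaw) Ry(pitch) Rx(roll)).
In Python, from bench import manip gives the robot as it stands.
- The arm moves only by the tool arm_command, never from a script. Its argument "plan" is a list of rows, each a list of 7 numbers: the turn, a rotation vector about the world's x, y, z in degrees, then the shift along the world's x, y, z in mm, then the finger opening in mm, from 0 to 85.4. A call has 1 to 20 rows; each row shifts and turns the commanded pose from where the row before left it; what a row does not reach is not made up. A row lasts 1/8 s, in which the tool goes at most 62.5 mm and 10.7 degrees, less where a joint would pass 70% of its speed; a pose out of reach is approached as far as the arm can. A call is refused whole if a number of a shift passes 62.5 or a number of a turn 10.7, either way. A call with a gripper value outside its range is refused whole. The fingers move at their own pace and stop on an object; the grip force is fixed at half the most. Time passes only in rows, so rows that do not move let the fingers close. It gives the time, the measured TCP pose, the force, the opening and the grip force at its end, in the units of the state.
- manip.observe(): the state, without advancing time (a new reading comes with each control period).
- manip.grab_frame(name): name is "scene" or "top" or "wrist"; returns a dict with "pixels" (400x640x3 uint8, red, green, blue), "depth" (400x640 float32, mm along the optical axis (not along the pixel's ray), 0 where there is no reading), "mtx" (3x3 intrinsics, pixels), "distortion" ([k1, k2, p1, p2, k3] as OpenCV has them; the pictures are not rectified), "R" (3x3) and "t" (3): a world point X has camera coordinates R X + t. Camera axes: x right, y down, z forward; pixel columns grow to the right and rows downward; lengths in mm; the calibration is good to about 2 mm. A picture is of the moment at which its call begins.
- manip.finish_job(): hands the job in; it is judged then, once.
Trained networks look in the newest picture that a camera, given by its name, has taken for a name from the list of things; names that differ only in an ending like _2 or _b are one class to them, and where a whole thing is asked for, a point or a joint stands for the part that bears it (a point fixed in the world has none). Each returns a list of dicts, best first, with "conf" (0 to 1); they miss things now and then, are a little off and sometimes report something else, mostly with a low value. They report only what shows in the picture. A call takes as long as a camera call. They do not tell look-alikes from the thing itself.
- manip.look_for(camera, label): "centre" ([x, y, z] in mm, in the coordinates of the camera as it stood for that picture, good to about 4 mm: the middle of the surface that is visible of it).
- manip.place_of(camera, label): "centre" ([x, y, z] in mm, in the coordinates of the camera as it stood for that picture, good to about 4 mm: a listed point, or the origin of a listed thing).
The state is a dict: "time_s": time; "joint_positions": joint angles; "joint_vel": joint speeds; "effort": joint torques, N m; "eef_pos": TCP position; "eef_rot": TCP orientation; "wrist_force": force on the tool from outside, world axes, zero at the start; "moment": the same for the moment, N m; "finger_gap": finger opening in mm; "grip_force": force on a finger pad.
Only numpy, scipy, OpenCV 4.12 (cv2) and the standard library are available. Lean on these libraries where they do the work, as an engineer would, in place of code of your own. Each camera call takes 0.05 s, during which the arm holds its last target. There are 200 camera calls.

### The job

Take the key out of its holder in the plastic tray by lifting it by its ring-shaped head, push it fully home into the lock in the lid of the steel cash box (the pins are sticky, so press and wiggle), then turn it a quarter turn clockwise as seen from above, to the stop. The lock springs back, so finish while still gripping the key and holding it turned. Leave the other things in the tray where they are.

Things in the scene. Friction and masses are not known exactly. Their poses are not given: they have to be found in the camera images.
- key_bow (a point): Centre of the head of the loose steel key (30 g, standing blade down in its holder). z up along the key, y across the width of head and blade, x through their thickness. Head: flat black plastic square ring 28 wide, 8 thick, 30 high, hole 10 x 10 at its centre; grip it across the 8 mm. (All in mm.) Below: stem 8 dia. from 15 to 23, round shoulder 22 dia. from 23 to 27, then neck and blade.
- key_tip (a point): Point of the key's blade, 61 below key_bow; same axes. Above this point: a 90 degree point up to 6, flat blade 12 wide (y) and 4 thick (x) up to 26, round neck 4.4 dia. up to 34, then the underside of the shoulder. The key is the same after a half turn about z, so it fits either way round.
- lock_mouth (a point): Top centre of the lock's steel faceplate (34 x 36, 6 thick) on the cash box lid. z up out of the lock, y along the keyhole slot: 14 long (y), 6.4 wide (x), upper edge chamfered by 3. Home: shoulder on the faceplate, key_bow 27 above this point. Only the round neck turns freely in the faceplate slot: more than about 1.5 short of home the key binds.
- plug (a joint): Turn (rad) of the lock cylinder under the faceplate: 0 at rest, grows clockwise from above, stop at 1.57; slot 14 x 5.6, blade play about 0.15 rad; spring back 0.015 Nm at rest, 0.06 Nm at the stop. Two pairs of sticky sprung pins, about 18 and 27 below lock_mouth, grip the blade's edges: each needs a push of roughly 4 to 12 N to spread; small wiggles help.
- cash_box: Dark steel cash box, 150 (x) x 210 (y) x 85 high, fixed in the drawer; origin at the centre of its underside, z up. lock_mouth lies at x -30, y 0, z 91 from it. A low carrying handle, 100 long, lies along y at x +45 and rises 9 above the lid.
- key_block: grey plastic key holder, a fixed block 36 (x) by 42 (y) by 44 high standing in the tray, origin at the centre of its underside, z up. A slot in its top, 5.6 (x) by 13.6 (y) and 40 deep, holds the key: its shoulder rests on the top of the block, key_bow is 71 above the origin.
- tray: fixed white plastic tray 235 (x) by 300 (y), rim 30 high, lying on the floor of the open drawer; origin at the centre of its underside. It lies in the left or the right half of the drawer, the cash box in the other.
- sideboard: Grey lacquered sideboard, fixed. Origin on the drawer floor, in the middle of its open part; x points to the sideboard's back. The drawer is open from x -129 to the sideboard's front at x +120, 648 wide inside; its sides rise 75 and its front 85 above the origin. The sideboard top, 120 above the origin, starts at x +120.
- controller: black game controller, about 90 x 145 x 45 high, loose in the tray: leave alone. Origin at the centre of its underside.
- remote: silver TV remote, 42 x 165 x 20 high, loose in the tray: leave alone. Origin at the centre of its underside.
- dice_cup: white ceramic dice cup, 70 diameter, 85 high, loose in the tray: leave alone. Origin at the centre of its underside.
- battery_box: transparent battery box with snap latch, 90 x 65 x 24 high, loose in the tray: leave alone. Origin at the centre of its underside.
Things that resemble listed ones, but are neither listed nor needed, are in the scene too. Leave any turquoise look-alike of the part that bears key_bow alone.

How it is judged (in metres and radians):
On the way, in this order (a step that is already met when the one before it is completed fails the run):
1. the key is lifted clear of its holder, gripped by the fingers (z of key_bow in the frame of key_block above 0.108 m and contact force between the fingers and key above 1 N), for 0.1 s.
2. the key is fully home in the lock, not yet turned (z of key_bow in the frame of lock_mouth below 0.0295 m and horizontal distance between key_bow and lock_mouth below 0.006 m and value of joint plug below 0.35 rad), for 0.1 s.
At the end, for the whole second after the job is handed in: The lock cylinder is turned more than 1.3 rad (about 75 degrees) clockwise and still, the key is home in it (its head's centre within 3.5 mm of the home height and 6 mm of the lock's axis), and the fingers still hold the key (more than 1 N) through the last second (value of joint plug above 1.3 rad and velocity of joint plug below 0.1 rad/s and z of key_bow in the frame of lock_mouth below 0.0305 m and horizontal distance between key_bow and lock_mouth below 0.006 m and contact force between the fingers and key above 1 N); the arm keeps its last pose, push and grip.
It fails at once if controller, remote, dice cup or battery box moved more than 20 mm, or the cup tipped (distance of any of controller, remote, dice_cup, battery_box from where it was at the start of the episode above 0.02 m or angle between dice_cup's own z axis and vertical above 0.5 rad).
It also fails if it takes over 58 s, if anything falls off the work surface, if the arm or the gripper's body presses on something with over 40 N, if the wrist force passes 120 N, or if a joint passes its speed limit or range.

## Working session

There is one attempt and no reset: what is moved stays moved. The work goes in short steps, Python scripts to look and compute and a tool call to move; the robot and the scene stay as the last step left them, time stands still between calls to the robot, and variables do not carry over. Pictures are saved under pics/ and viewed, at most 10 in all, crops included, and the job is handed in when it is done.

Besides the shell and the picture viewer there is one more tool, called after ">>>" in YAML: its name, and indented under it one key for each argument. arm_command: Moves the arm, as the interface text tells. Its arguments: {"type":"object","properties":{"plan":{"type":"array","items":{"type":"array","items":{"type":"number"}}}},"required":["plan"]}

```bash
ls; mkdir -p pics; cat > h.py <<'E'
from bench import manip
import numpy as np, cv2
def w(f,c): return np.array(f["R"]).T@(np.array(c)-np.array(f["t"]))
def snap(n,fn=None):
    f=manip.grab_frame(n)
    if fn: cv2.imwrite("pics/"+fn,f["pixels"][:,:,::-1])
    return f
def find(n,f,labels):
    for l in labels:
        for k in ("place_of","look_for"):
            try: print(n,l,k,[(np.round(w(f,d["centre"])).tolist(),round(d["conf"],2)) for d in getattr(manip,k)(n,l)[:4]])
            except Exception as e: print(n,l,k,e)
E
python3 - <<'E'
from h import *
print(manip.tip_reach, manip.observe())
for n in ("scene","top"):
    f=snap(n,n+"1.png")
    find(n,f,["key_bow","lock_mouth","key_block","cash_box","tray","sideboard","dice_cup","controller","battery_box"])
E
```

```text
pics
17.0 {'time_s': 0.0, 'joint_positions': array([ 0.97349011,  0.42669211,  0.07387318,  1.60662128, -0.03407922,
        1.11078983, -0.06712681]), 'joint_vel': array([-1.06881245e-03,  1.20429124e-03, -3.96713787e-04, -5.41857393e-05,
       -1.97647103e-03, -4.53722650e-04,  9.91484738e-04]), 'effort': array([ 5.85321013e-04, -9.49824142e+01,  3.76094297e+00, -4.63512468e+01,
        1.90565712e-02,  1.00167017e-02,  9.75163016e-05]), 'eef_pos': array([ 292.05654921, -608.11532279,  247.63156521]), 'eef_rot': array([-3.14034724e+00,  1.17487398e-04,  4.47736322e-01]), 'wrist_force': array([ 0.0932988 ,  0.02633531, -1.06968286]), 'moment': array([-0.03109426, -0.05878464,  0.0056695 ]), 'grip_force': 0.0, 'finger_gap': 85.61971970804419}
scene key_bow place_of [([259.0, 253.0, 12.0], 0.78), ([547.0, 128.0, -28.0], 0.63), ([527.0, 127.0, 48.0], 0.51)]
scene key_bow look_for [([531.0, 132.0, 43.0], 0.58), ([252.0, 263.0, 13.0], 0.54)]
scene lock_mouth place_of [([528.0, -193.0, 61.0], 0.75)]
scene lock_mouth look_for [([572.0, -154.0, 56.0], 0.6)]
scene key_block place_of [([552.
[... 1198 characters left out ...]
9.0, 122.0, 17.0], 0.53)]
top cash_box place_of [([555.0, -200.0, -32.0], 0.8), ([528.0, 129.0, -30.0], 0.26)]
top cash_box look_for [([546.0, -198.0, 55.0], 0.75)]
top tray place_of [([547.0, 126.0, -27.0], 0.89)]
top tray look_for [([554.0, 114.0, -25.0], 0.93)]
top sideboard place_of [([559.0, -36.0, -33.0], 0.86)]
top sideboard look_for [([703.0, -40.0, 87.0], 0.74)]
top dice_cup place_of [([624.0, 33.0, -31.0], 0.81)]
top dice_cup look_for [([638.0, 34.0, 22.0], 0.89)]
top controller place_of []
top controller look_for [([616.0, 194.0, 6.0], 0.67)]
top battery_box place_of [([496.0, 14.0, -26.0], 0.93)]
top battery_box look_for [([492.0, 14.0, -3.0], 0.98), ([524.0, 128.0, 43.0], 0.34)]
```

View pics/top1.png

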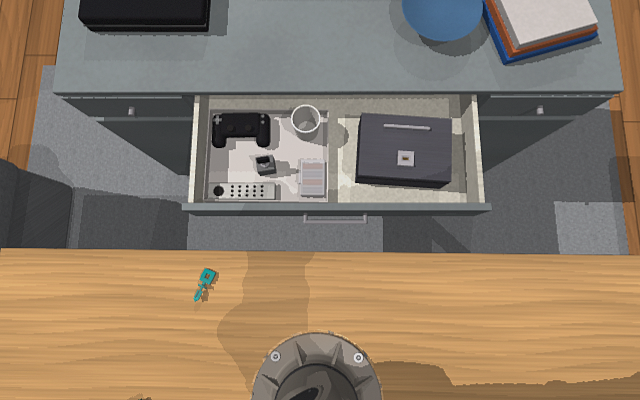

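View pics/scene1.png

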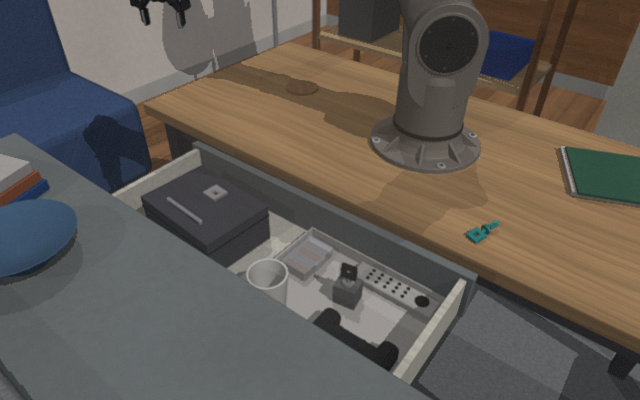

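The top view shows the key in its holder at about (265,160), the lock at (405,158) and the turquoise look-alike on the table at (206,280). The scene view agrees. I'll move over the lock first.

>>> arm_command:
  plan:
    - [0,0,0,20,45,0,85]
    - [0,0,0,20,45,0,85]
    - [0,0,0,20,45,0,85]
    - [0,0,0,20,45,0,85]
    - [0,0,0,20,45,0,85]
    - [0,0,0,20,45,0,85]
    - [0,0,0,20,45,0,85]
    - [0,0,0,20,45,0,85]
    - [0,0,0,20,45,0,85]
    - [0,0,0,0,0,0,85]

```text
time_s: 3.15
eef_pos: [473.7, -199.9, 248.6]
eef_rot: [-3.141, -0.001, 0.453]
wrist_force: [-0.8, -0.8, -1.1]
finger_gap: 84.7
grip_force: 0.0
```

```bash
python3 - <<'E'
from h import *
o=manip.observe(); print(o["eef_pos"],o["eef_rot"],o["joint_positions"])
f=snap("wrist","w1.png"); R=np.array(f["R"]); print(R,-R.T@np.array(f["t"]),f["mtx"])
find("wrist",f,["lock_mouth","cash_box"])
E
```

```text
[ 473.72056197 -199.94779766  248.55362844] [-3.14132399e+00 -1.06837110e-03  4.53296422e-01] [ 0.42275889  0.17095102 -0.16554684  1.95314243  0.03185923  1.01938582
 -0.87459487]
[[ 0.43778474 -0.89907917  0.00108268]
 [-0.85603593 -0.41645714  0.30621226]
 [-0.27485817 -0.13498187 -0.95196265]] [ 544.63469949 -165.20184238  374.53203609] [[300.35018295   0.         317.41271684]
 [  0.         300.35018295 202.08800888]
 [  0.           0.           1.        ]]
wrist lock_mouth place_of [([530.0, -197.0, 61.0], 0.58)]
wrist lock_mouth look_for [([564.0, -193.0, 52.0], 0.63)]
wrist cash_box place_of [([558.0, -201.0, -27.0], 0.83)]
wrist cash_box look_for [([563.0, -196.0, 58.0], 0.65)]
```

View pics/w1.png

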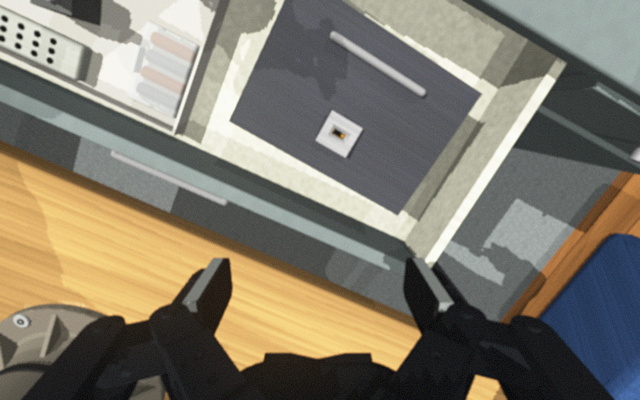

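The lock's faceplate shows at (340,134) with its dark slot, and the box handle is beyond it. Next I'll rectify this for the lock pose and move over the key.

```bash
cat >> h.py <<'E'
def ortho(f,c,z,half=30,s=4):
    """orthophoto on plane z; cols=+x world, rows=-y world (row up=+y); s px/mm"""
    n=int(2*half*s); u,v=np.meshgrid(np.arange(n),np.arange(n))
    P=np.stack([c[0]-half+u/s,c[1]+half-v/s,np.full(u.shape,float(z))],-1).reshape(-1,3)
    rv=cv2.Rodrigues(np.array(f["R"]))[0]
    p=cv2.projectPoints(P,rv,np.array(f["t"],float),np.array(f["mtx"]),np.array(f["distortion"],float))[0].reshape(n,n,2).astype(np.float32)
    return cv2.remap(f["pixels"],p[...,0],p[...,1],cv2.INTER_LINEAR)
def cloud(f):
    d=f["depth"]; v,u=np.nonzero(d>0)
    q=cv2.undistortPoints(np.stack([u,v],-1).astype(float).reshape(-1,1,2),np.array(f["mtx"]),np.array(f["distortion"],float)).reshape(-1,2)
    z=d[v,u][:,None]; C=np.hstack([q*z,z])
    return (C-np.array(f["t"]))@np.array(f["R"]), f["pixels"][v,u]
E
python3 - <<'E'
from h import *
f=snap("wrist")
P,c=cloud(f)
m=(abs(P[:,0]-528)<30)&(abs(P[:,1]+199)<30)
print("plate z",np.median(P[m&(c.mean(1)>140)][:,2]),"lid z",np.median(P[m&(c.mean(1)<100)][:,2]))
im=ortho(f,(528,-199),61)
g=im.mean(2).astype(np.uint8)
_,b=cv2.threshold(g,0,255,cv2.THRESH_OTSU)
cs,_=cv2.findContours(b,cv2.RETR_EXTERNAL,cv2.CHAIN_APPROX_NONE)
r=cv2.minAreaRect(max(cs,key=cv2.contourArea)); print([528-30+r[0][0]/4,-199+30-r[0][1]/4],np.array(r[1])/4,r[2])
im=cv2.resize(im,(480,480)); cv2.imwrite("pics/lo.png",im[:,:,::-1])
E
```

```text
plate z 61.26144034897284 lid z 307.49286176099105
[529.1901302337646, -197.01373481750488] [34.85803604 36.63482285] 3.778197765350342
```

View pics/lo.png

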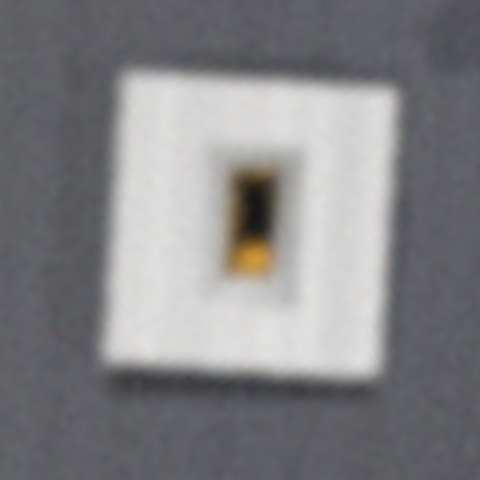

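>>> arm_command:
  plan:
    - [0,0,6.4,5,33,-5,85]
    - [0,0,6.4,5,33,-5,85]
    - [0,0,6.4,5,33,-5,85]
    - [0,0,6.4,5,33,-5,85]
    - [0,0,6.4,5,33,-5,85]
    - [0,0,6.4,5,33,-5,85]
    - [0,0,6.4,5,33,-5,85]
    - [0,0,6.4,5,33,-5,85]
    - [0,0,6.4,5,33,-5,85]
    - [0,0,6.4,5,33,-5,85]
    - [0,0,0,0,0,0,85]

```text
time_s: 4.82
eef_pos: [522.1, 130.3, 197.7]
eef_rot: [-3.141, -0.001, 1.573]
wrist_force: [-0.2, -0.8, -0.8]
finger_gap: 84.7
grip_force: 0.0
```

```bash
python3 - <<'E'
from h import *
o=manip.observe(); print(o["eef_pos"],o["eef_rot"],o["joint_positions"])
f=snap("wrist","w2.png")
find("wrist",f,["key_bow","key_block","key_tip"])
P,c=cloud(f)
m=(abs(P[:,0]-528)<35)&(abs(P[:,1]-129)<35)&(P[:,2]>35)
q=P[m]; print(len(q),"max z",np.percentile(q[:,2],[50,90,98]))
t=q[q[:,2]>np.percentile(q[:,2],98)-6][:,:2].astype(np.float32); print("head top",cv2.minAreaRect(t))
t=P[(abs(P[:,0]-528)<35)&(abs(P[:,1]-129)<35)&(abs(P[:,2]-14)<4)][:,:2].astype(np.float32); print("block top",len(t),cv2.minAreaRect(t))
im=np.hstack([cv2.resize(ortho(f,(528,129),z,35,4),(390,390)) for z in (14,56)])
cv2.imwrite("pics/kb.png",im[:,:,::-1])
E
```

```text
[522.08394691 130.29474555 197.67959454] [-3.14076997e+00 -1.36144814e-03  1.57289639e+00] [ 0.06755333  0.29992163 -0.50920415  1.93860544  0.1764453   0.94689494
 -0.52416587]
wrist key_bow place_of [([528.0, 130.0, 41.0], 0.61), ([263.0, 255.0, 8.0], 0.57)]
wrist key_bow look_for [([258.0, 258.0, 14.0], 0.88), ([530.0, 132.0, 58.0], 0.71)]
wrist key_block place_of [([530.0, 130.0, -26.0], 0.8)]
wrist key_block look_for [([527.0, 142.0, 21.0], 0.93), ([613.0, 48.0, 34.0], 0.4)]
wrist key_tip place_of []
wrist key_tip look_for [([254.0, 258.0, 8.0], 0.97), ([530.0, 132.0, 59.0], 0.67)]
13356 max z [264.54867061 272.51451881 275.25721165]
head top ((523.9653930664062, 146.50784301757812), (61.911109924316406, 9.744087219238281), 0.36965787410736084)
block top 708 ((527.2289428710938, 128.84176635742188), (36.01182556152344, 42.63795471191406), 10.189032554626465)
```

View pics/kb.png

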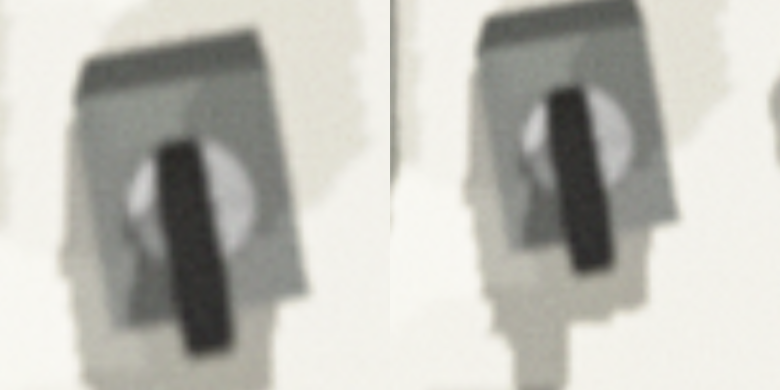

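The orthophotos put the lock at (529.2, −197.0, 61) with yaw about −3.7°. The key holder is at (527.3, 129) with yaw about +10°, and the black head is upright in it. I'll descend and grasp.

>>> arm_command:
  plan:
    - [0,0,5,3,-1,-20,60]
    - [0,0,4.5,2.2,0,-30,60]
    - [0,0,0,0,0,-30,60]
    - [0,0,0,0,0,-30,60]
    - [0,0,0,0,0,-25,60]
    - [0,0,0,0,0,-20,60]
    - [0,0,0,0,0,0,60]
    - [0,0,0,0,0,0,30]
    - [0,0,0,0,0,0,0]
    - [0,0,0,0,0,0,0]
    - [0,0,0,0,0,0,0]
    - [0,0,0,0,0,0,0]
    - [0,0,0,0,0,0,0]

```text
time_s: 6.8
eef_pos: [527.9, 125.6, 44.1]
eef_rot: [3.14, 0.0, 1.73]
wrist_force: [-1.3, 0.3, 6.8]
finger_gap: 6.8
grip_force: 58.5
```

>>> arm_command:
  plan:
    - [0,0,0,0,0,10,0]
    - [0,0,0,0,0,12,0]
    - [0,0,0,0,0,12,0]
    - [0,0,0,0,0,15,0]
    - [0,0,0,0,0,20,0]
    - [0,0,0,0,0,20,0]
    - [0,0,0,0,0,15,0]
    - [0,0,0,0,0,0,0]
    - [0,0,0,0,0,0,0]

```text
time_s: 7.92
eef_pos: [527.2, 125.4, 146.9]
eef_rot: [-3.141, 0.0, 1.73]
wrist_force: [-1.3, 0.3, -0.3]
finger_gap: 7.1
grip_force: 58.4
```

```bash
python3 - <<'E'
from h import *
o=manip.observe(); print(o["eef_pos"],o["eef_rot"],o["finger_gap"],o["grip_force"],o["wrist_force"])
for n in ("wrist","scene","top"):
    f=snap(n,n+"_3.png"); find(n,f,["key_bow","key_tip"])
    if n=="scene":
        p=cv2.projectPoints(np.array([[528.,126,145]]),cv2.Rodrigues(np.array(f["R"]))[0],np.array(f["t"],float),np.array(f["mtx"]),np.array(f["distortion"],float))[0].ravel(); print(p)
        x,y=map(int,p); a=cv2.resize(f["pixels"][max(0,y-60):y+60,max(0,x-60):x+60],(480,480),interpolation=cv2.INTER_CUBIC)
    if n=="wrist": b=f["pixels"][80:400,140:500]
b=cv2.resize(b,(310,276)); c=np.zeros((480,310,3),np.uint8); c[:276]=b
cv2.imwrite("pics/k3.png",np.hstack([a,c])[:,:,::-1])
E
```

```text
[527.16717414 125.40258818 146.86474674] [-3.14099730e+00  8.10317100e-05  1.73048646e+00] 7.127309395113408 58.41402892023325 [-1.3126782   0.33890265 -0.29827522]
wrist key_bow place_of [([527.0, 130.0, 146.0], 0.76)]
wrist key_bow look_for [([271.0, 239.0, 10.0], 0.76), ([526.0, 136.0, 160.0], 0.57)]
wrist key_tip place_of [([529.0, 128.0, 88.0], 0.61)]
wrist key_tip look_for [([527.0, 137.0, 163.0], 0.84), ([268.0, 240.0, 8.0], 0.59)]
scene key_bow place_of [([257.0, 256.0, 12.0], 0.58), ([525.0, 131.0, 150.0], 0.48)]
scene key_bow look_for [([528.0, 136.0, 129.0], 0.75), ([250.0, 263.0, 15.0], 0.72)]
scene key_tip place_of [([527.0, 131.0, 91.0], 0.54), ([206.0, 275.0, 21.0], 0.54)]
scene key_tip look_for [([256.0, 260.0, 17.0], 0.79), ([524.0, 134.0, 128.0], 0.74)]
[349.02767453 227.59514422]
top key_bow place_of [([258.0, 253.0, 8.0], 0.82), ([560.0, -200.0, -30.0], 0.61)]
top key_bow look_for [([249.0, 259.0, 15.0], 0.77)]
top key_tip place_of [([205.0, 275.0, 19.0], 0.58)]
top key_tip look_for [([251.0, 255.0, 13.0], 0.74)]
```

View pics/k3.png

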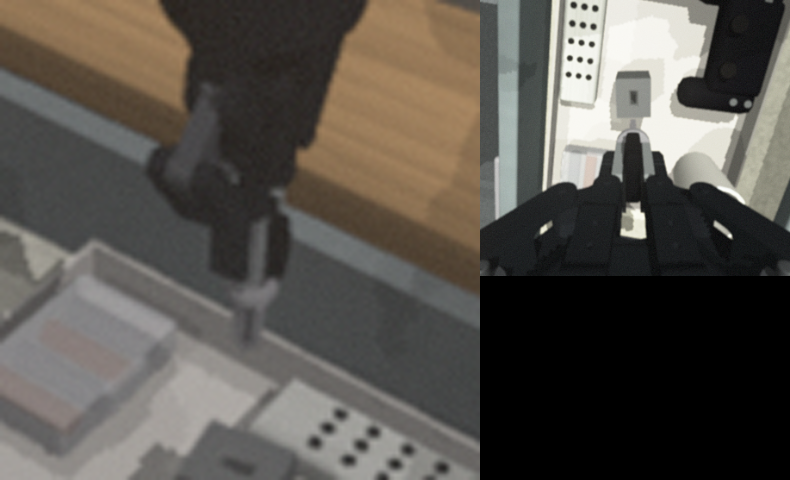

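The key is held upright by its head, seen in the left crop at about (255,270), and the tray is undisturbed. I'll carry it to a spot 40 mm short of the lock and measure key and lock in one picture.

>>> arm_command:
  plan:
    - [0,0,-1.6,0,-30,5,0]
    - [0,0,-1.6,0,-36,5,0]
    - [0,0,-1.6,0,-36,0,0]
    - [0,0,-1.6,0,-36,0,0]
    - [0,0,-1.6,0,-36,0,0]
    - [0,0,-1.6,1,-36,0,0]
    - [0,0,-1.6,1,-36,0,0]
    - [0,0,-1.6,0,-36,0,0]
    - [0,0,0,0,-4,0,0]
    - [0,0,0,0,0,0,0]
    - [0,0,0,0,0,0,0]

```text
time_s: 10.05
eef_pos: [529.6, -159.3, 157.3]
eef_rot: [3.142, -0.0, 1.509]
wrist_force: [-0.1, 1.4, -0.1]
finger_gap: 7.0
grip_force: 58.4
```

```bash
python3 - <<'E'
from h import *
f=snap("wrist")
o=manip.observe(); T=o["eef_pos"]; print(T,o["eef_rot"],o["finger_gap"],o["joint_positions"][6])
find("wrist",f,["key_bow","key_tip","lock_mouth"])
im=ortho(f,(529,-197),61.2,26,8); g=im.mean(2).astype(np.uint8)
_,b=cv2.threshold(g,0,255,cv2.THRESH_OTSU)
cs,_=cv2.findContours(b,cv2.RETR_EXTERNAL,cv2.CHAIN_APPROX_NONE)
r=cv2.minAreaRect(max(cs,key=cv2.contourArea)); print("plate",[529-26+r[0][0]/8,-197+26-r[0][1]/8],np.array(r[1])/8,r[2])
zb=T[2]-2
k1=ortho(f,T[:2]+[0,4],zb+15,26,8)   # head top plane
k2=ortho(f,T[:2]+[0,4],zb-23,26,8)   # shoulder top plane
out=np.hstack([cv2.resize(i,(260,260)) for i in (im,k1,k2)])
out=np.vstack([out, np.zeros((1,780,3),np.uint8)])
P=cv2.resize(f["pixels"],(520,325)); c=np.zeros((325,780,3),np.uint8); c[:,:520]=P
cv2.imwrite("pics/o4.png",np.vstack([out,c])[:,:,::-1])
E
```

```text
[ 529.54952991 -159.2904798   157.32593777] [-3.14153865e+00 -2.91862258e-04  1.50883615e+00] 7.154485726437284 -0.039094996265189905
wrist key_bow place_of [([531.0, -155.0, 156.0], 0.64)]
wrist key_bow look_for [([531.0, -145.0, 172.0], 0.79)]
wrist key_tip place_of [([535.0, -156.0, 97.0], 0.91)]
wrist key_tip look_for [([533.0, -147.0, 174.0], 0.57)]
wrist lock_mouth place_of []
wrist lock_mouth look_for [([568.0, -149.0, 55.0], 0.63)]
plate [528.9374961853027, -196.93749618530273] [51.87499237 51.87499237] -0.0
```

View pics/o4.png

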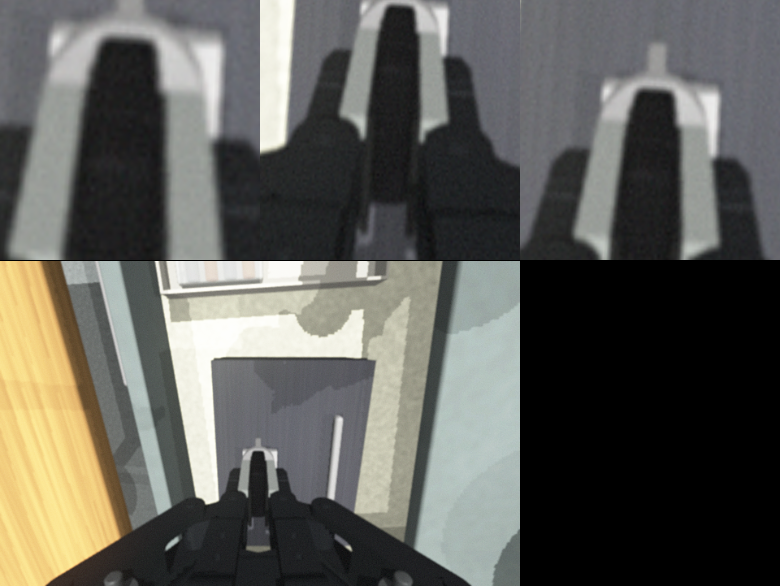

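The key's blade hides the lock from this side: blade at about (258,443), plate behind it at (262,455). I'll go beyond the lock so that both show.

>>> arm_command:
  plan:
    - [0,0,0,0,-35,0,0]
    - [0,0,0,0,-40,0,0]
    - [0,0,0,0,0,0,0]
    - [0,0,0,0,0,0,0]
    - [0,0,0,0,0,0,0]

```text
time_s: 11.02
eef_pos: [529.6, -234.3, 157.4]
eef_rot: [3.142, -0.0, 1.509]
wrist_force: [0.6, -0.1, -0.9]
finger_gap: 6.9
grip_force: 58.4
```

```bash
python3 - <<'E'
from h import *
f=snap("wrist")
o=manip.observe(); T=o["eef_pos"]; print(T,o["eef_rot"],o["finger_gap"],o["joint_positions"][6])
find("wrist",f,["lock_mouth"])
im=ortho(f,(529,-197),61.2,26,8); g=im.mean(2).astype(np.uint8)
b=(g>150).astype(np.uint8)*255
cs,_=cv2.findContours(b,cv2.RETR_EXTERNAL,cv2.CHAIN_APPROX_NONE)
r=cv2.minAreaRect(max(cs,key=cv2.contourArea)); print("plate",[529-26+r[0][0]/8,-197+26-r[0][1]/8],np.array(r[1])/8,r[2])
zb=T[2]-2; C=T[:2]+[0,4]; print("C",C)
im2=[ortho(f,C,zb-h,26,8) for h in (-15,23,58)]
out=np.zeros((560,800,3),np.uint8)
out[:400,:400]=cv2.resize(im,(400,400)); out[:400,400:]=cv2.resize(im2[2],(400,400))
out[400:,:160]=cv2.resize(im2[0],(160,160)); out[400:,160:320]=cv2.resize(im2[1],(160,160))
cv2.imwrite("pics/o5.png",out[:,:,::-1])
E
```

```text
[ 529.61186154 -234.39958609  157.36165138] [-3.14157772e+00 -2.51658934e-04  1.50853661e+00] 7.165104416635831 0.09467867137454668
wrist lock_mouth place_of [([528.0, -198.0, 61.0], 0.73)]
wrist lock_mouth look_for [([567.0, -171.0, 56.0], 0.67)]
plate [529.0476226806641, -196.81956100463867] [35.09623718 37.46957016] 3.66778826713562
C [ 529.61186154 -230.39958609]
```

View pics/o5.png

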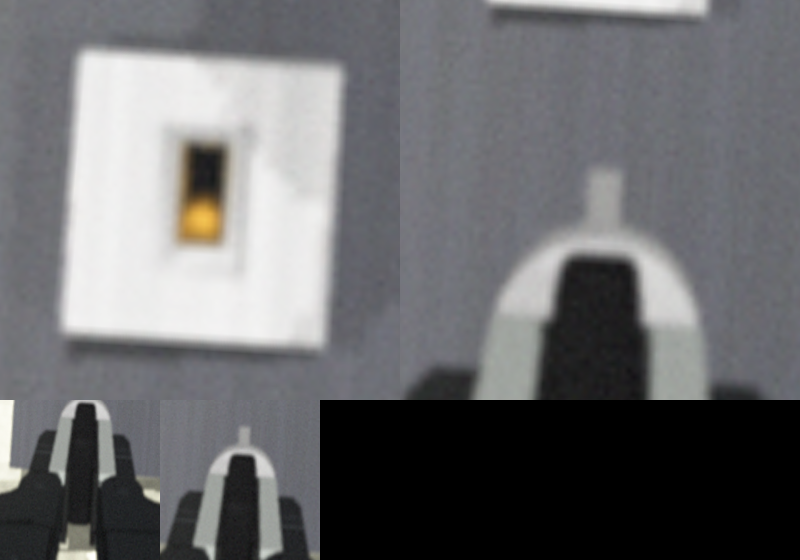

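The lock is at (529.05, −196.8), yaw −3.7°. The blade tip puts the key axis at (529.7, −231.1), so the shift is (−0.7, +34.3). I'll move over the lock and enter the slot.

>>> arm_command:
  plan:
    - [0,0,0,-0.7,17,0,0]
    - [0,0,0,0,17.3,0,0]
    - [0,0,0,0,0,-10,0]
    - [0,0,0,0,0,-12,0]
    - [0,0,0,0,0,-6,0]
    - [0,0,0,0,0,-4,0]
    - [0,0,0,0,0,-4,0]
    - [0,0,0,0,0,-4,0]
    - [0,0,0,0,0,-3,0]
    - [0,0,0,0,0,0,0]

```text
time_s: 12.42
eef_pos: [528.6, -201.1, 114.1]
eef_rot: [-3.141, -0.0, 1.507]
wrist_force: [-1.1, 0.4, -0.4]
finger_gap: 7.4
grip_force: 58.4
```

>>> arm_command:
  plan:
    - [0,0,0,0.2,0.7,0,0]
    - [0,0,0,0,0,-4,0]
    - [0,0,1.5,0,0,-3,0]
    - [0,0,-3,0,0,-3,0]
    - [0,0,3,0,0,-3,0]
    - [0,0,-3,0,0,-2,0]
    - [0,0,3,0,0,-2,0]
    - [0,0,-3,0,0,-2,0]
    - [0,0,1.5,0,0,0,0]

```text
time_s: 13.55
eef_pos: [528.9, -200.4, 95.1]
eef_rot: [-3.141, 0.0, 1.509]
wrist_force: [0.7, -1.3, -2.1]
finger_gap: 7.0
grip_force: 58.3
```

>>> arm_command:
  plan:
    - [0,0,1.5,0,0,-2,0]
    - [0,0,-3,0,0,-2,0]
    - [0,0,3,0,0,-1,0]
    - [0,0,-3,0,0,-1,0]
    - [0,0,3,0,0,-1,0]
    - [0,0,-1.5,0,0,0,0]
    - [0,0,0,0,0,0,0]

```text
time_s: 14.42
eef_pos: [529.1, -200.5, 88.3]
eef_rot: [3.141, -0.0, 1.506]
wrist_force: [2.8, -1.1, -1.1]
finger_gap: 7.2
grip_force: 58.8
```

```bash
python3 - <<'E'
from h import *
f=snap("wrist"); find("wrist",f,["key_bow"])
o=manip.observe(); print(o["eef_pos"],o["wrist_force"],o["moment"])
s=snap("scene"); find("scene",s,["key_bow"])
p=cv2.projectPoints(np.array([[529.,-197,75]]),cv2.Rodrigues(np.array(s["R"]))[0],np.array(s["t"],float),np.array(s["mtx"]),np.array(s["distortion"],float))[0].ravel().astype(int)
a=cv2.resize(s["pixels"][p[1]-45:p[1]+45,p[0]-45:p[0]+45],(400,400),interpolation=cv2.INTER_CUBIC)
b=cv2.resize(f["pixels"][180:380,220:420],(400,400),interpolation=cv2.INTER_CUBIC)
cv2.imwrite("pics/h6.png",np.hstack([a,b])[:,:,::-1])
E
```

```text
wrist key_bow place_of [([527.0, -195.0, 85.0], 0.62)]
wrist key_bow look_for [([529.0, -193.0, 101.0], 0.72)]
[ 529.09306837 -200.49613249   88.328605  ] [ 2.93296223 -1.06485272 -0.35398045] [-0.2680808  -0.69567179  0.01621768]
scene key_bow place_of [([258.0, 255.0, 14.0], 0.83), ([528.0, -199.0, 30.0], 0.48), ([529.0, -195.0, 92.0], 0.44)]
scene key_bow look_for [([251.0, 264.0, 16.0], 0.52), ([472.0, 199.0, -11.0], 0.23)]
```

View pics/h6.png

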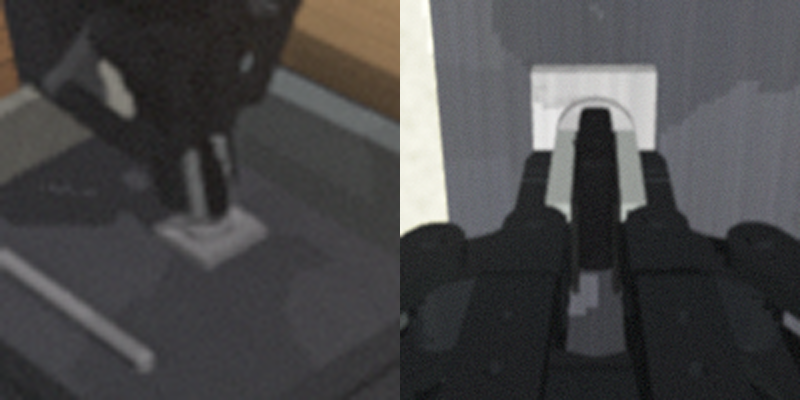

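The shoulder looks close to the faceplate (left crop, about (210,225)), but there is no upward force yet. I'll press further in small steps.

>>> arm_command:
  plan:
    - [0,0,1.5,0,0,-1,0]
    - [0,0,-1.5,0,0,-1,0]
    - [0,0,0,0,0,0,0]

```text
time_s: 15.1
eef_pos: [529.2, -200.6, 87.9]
eef_rot: [3.141, 0.001, 1.507]
wrist_force: [-7.4, 1.4, 31.9]
finger_gap: 7.2
grip_force: 63.5
```

>>> arm_command:
  plan:
    - [0,0,2.5,0,0,0,0]
    - [0,0,-5,0,0,-0.5,0]
    - [0,0,5,0,0,0,0]
    - [0,0,-5,0,0,0,0]
    - [0,0,2.5,0,0,0,0]
    - [0,0,0,0,0,0,0]

```text
time_s: 15.85
eef_pos: [529.8, -200.7, 87.9]
eef_rot: [3.14, 0.001, 1.508]
wrist_force: [-7.9, 2.7, 37.0]
finger_gap: 7.3
grip_force: 64.3
```

```bash
python3 - <<'E'
from h import *
o=manip.observe(); T=o["eef_pos"];print(T,o["wrist_force"],o["moment"],o["joint_positions"])
f=snap("wrist")
# gap shoulder/plate: compare ortho of plate with shoulder edge
im=ortho(f,(529,-197),61.2,26,8)
P=ortho(f,(529,-197),65.2,26,8)
out=np.hstack([cv2.resize(x,(400,400)) for x in (im,P)])
cv2.imwrite("pics/h7.png",out[:,:,::-1])
E
```

```text
[ 529.76597066 -200.66651486   87.92505794] [-7.86103841  2.65797824 37.02181006] [0.50992176 1.79418658 0.02319895] [ 0.51531321  0.46692792 -0.3327182   1.96577184  0.22061925  0.74139518
 -0.01006176]
```

View pics/h7.png

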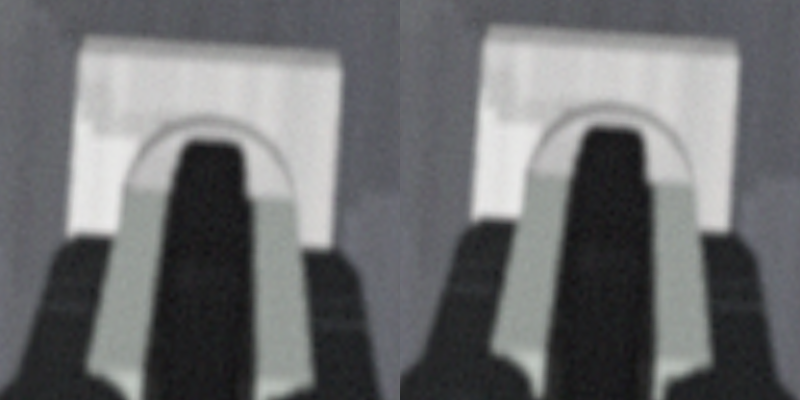

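The shoulder disc's lower rim sits on the plate plane (arc at (207,118)), and the key holds firm at 37 N while wiggled, so it's home. I'll turn it clockwise about the key axis, half way first.

>>> arm_command:
  plan:
    - [0,0,0,0,0,0.4,0]
    - [0,0,-9,-0.5,0.1,0,0]
    - [0,0,-9,-0.5,0.15,0,0]
    - [0,0,-9,-0.5,0.25,0,0]
    - [0,0,-9,-0.4,0.3,0,0]
    - [0,0,-9,-0.4,0.35,0,0]
    - [0,0,0,0,0,0,0]

```text
time_s: 16.77
eef_pos: [527.0, -199.6, 87.9]
eef_rot: [3.14, -0.0, 0.72]
wrist_force: [-7.3, 0.3, 32.0]
finger_gap: 7.1
grip_force: 63.6
```

```bash
python3 - <<'E'
from h import *
o=manip.observe(); print(o["eef_pos"],o["eef_rot"],o["wrist_force"],o["moment"],o["joint_positions"][6],o["finger_gap"])
E
```

```text
[ 526.97301948 -199.5942244    87.92461075] [ 3.14023452e+00 -4.28252785e-06  7.19819897e-01] [-7.25885809  0.27013417 32.00201602] [ 0.11481221  1.81676654 -0.1054859 ] -0.6896463728217295 7.06730848589106
```

>>> arm_command:
  plan:
    - [0,0,-9,-0.3,0.4,0,0]
    - [0,0,-9,-0.25,0.45,0,0]
    - [0,0,-9,-0.15,0.5,0,0]
    - [0,0,-9,-0.1,0.5,0,0]
    - [0,0,-9,0,0.5,0,0]
    - [0,0,-4,0,0.2,0,0]
    - [0,0,0,0,0,0,0]

```text
time_s: 17.65
eef_pos: [526.1, -196.6, 88.0]
eef_rot: [-3.142, -0.001, -0.134]
wrist_force: [-7.8, 3.4, 35.1]
finger_gap: 6.9
grip_force: 64.0
```

```bash
python3 - <<'E'
from h import *
o=manip.observe(); print(o["eef_pos"],o["eef_rot"],o["wrist_force"],o["moment"],o["joint_positions"][6],o["finger_gap"])
f=snap("wrist"); find("wrist",f,["key_bow"])
E
```

```text
[ 526.12993429 -196.61389373   87.9660712 ] [-3.14150117e+00 -8.53093750e-04 -1.33760176e-01] [-7.83966376  3.36637664 35.05032797] [ 0.7977073   2.10226271 -0.01588827] -1.4239222258380981 6.935747723678206
wrist key_bow place_of [([533.0, -198.0, 83.0], 0.93)]
wrist key_bow look_for []
```

>>> arm_command:
  plan:
    - [0,0,-3,0,0.15,0,0]
    - [0,0,-3,0,0.15,0,0]
    - [0,0,-2,0,0.1,0,0]
    - [0,0,0,0,0,0,0]
    - [0,0,0,0,0,0,0]

```text
time_s: 18.42
eef_pos: [526.2, -196.2, 87.9]
eef_rot: [-3.141, -0.001, -0.272]
wrist_force: [-8.6, 3.8, 35.2]
finger_gap: 7.0
grip_force: 64.0
```

```bash
python3 - <<'E'
from h import *
o=manip.observe(); print(o["eef_pos"],o["eef_rot"],o["wrist_force"],o["moment"],o["joint_positions"][6],o["finger_gap"])
f=snap("wrist"); T=o["eef_pos"]
im=ortho(f,(529,-197),61.2,30,8)
out=np.hstack([cv2.resize(im,(400,400)),cv2.resize(f["pixels"][180:380,220:420],(400,400))])
cv2.imwrite("pics/h8.png",out[:,:,::-1])
g=im.mean(2); print([(int((529-30+c/8)),) for c in []])
# head top at z~102: orientation of dark head in ortho vs gripper
k=ortho(f,(529,-197),61.2+42,26,8); hsv=k.max(2)
print("rows dark extents:")
for r in range(0,416,26): 
    d=np.nonzero(hsv[r]<45)[0]; print(r,len(d),d[:1],d[-1:])
E
```

```text
[ 526.17626893 -196.22291985   87.94648557] [-3.14113506e+00 -9.52245099e-04 -2.72134690e-01] [-8.55485749  3.82225592 35.21467952] [0.8404592  1.94384608 0.18062061] -1.5420274676417787 7.018693675314729
[]
rows dark extents:
0 237 [0] [236]
26 238 [0] [237]
52 247 [0] [246]
78 270 [0] [269]
104 278 [33] [310]
130 274 [83] [356]
156 156 [126] [364]
182 154 [118] [271]
208 321 [0] [341]
234 402 [0] [401]
260 365 [0] [414]
286 220 [0] [219]
312 313 [0] [312]
338 313 [0] [312]
364 149 [0] [148]
390 130 [0] [129]
```

```bash
python3 -c "
from bench import manip
print(manip.finish_job())"
```

```text
the job is handed in; nothing more can be done
None
```

The key is in the lock, turned clockwise to the stop, still gripped and pressed with about 35 N, and the job was handed in at about 18.5 s; `finish_job()` gave no verdict, so the cylinder angle is inferred from the arm's 102° turn and 0.18 Nm resistance at the stop.

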